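Re-reference a hand-cranked optical stage

TASK

Wind the stage's crank gently anticlockwise (seen from above) until you feel it come up against its end stop, without forcing it against the stop. From there give it exactly two full turns clockwise, let go, and then swing the clamp lever all the way over to lock the setting. Do not disturb the other things on the table.

Things in the scene. Friction and masses are not known exactly. Their poses are not given: they have to be found in the camera images.
- stage: Fixed manual translation stage on the optical table, 130 x 400 x 110 mm, black base with a grey aluminium rail; origin at the centre of its underside, y along its length towards the black gear box (the +y end, 110 mm high), x across it, away from the robot at yaw 0, z up.
- crank_axis (a point): Point on the crank's vertical axis at the gear box end, fixed to the stage (it does not turn), 150 mm above the table, about 10 mm above the top of the crank arm's boss.
- crank: The steel crank arm; origin on the axis, 110 mm above the table, -x along the arm. 3 N at the handle turns it with its hub. An unmarked hard end stop for the hub lies a quarter to three quarters of a turn anticlockwise of the start; none clockwise. Pushed against it, the handle resists with 5 N, then gives way on the hub's spring by 10 degrees for each 6 N more.
- hub: Dark steel disc 56 mm across with a short lug (45 mm from the axis, opposite the arm), under the arm; origin and axes as the crank's. It turns with the arm, except that at the stop it stays while the arm springs on anticlockwise. Over 15 degrees of that (14 N at the handle) is forcing it. The turns are the hub's, counted from the stop, good within 36 degrees.
- handle (a point): Mid-height point of the black upright crank handle: a freely spinning sleeve 23 mm in diameter and 43 mm tall, at the end of a flat steel crank arm, 55 mm from the crank's axis. The sleeve spans from 21.5 mm below this point (the top of the arm is 1.5 mm lower still) to 21.5 mm above it.
- carriage_top (a point): Top centre of the black finned head (110 x 110 mm plate, fins at 139 mm above the table) on the stage's carriage. The crank moves it only 1 mm per turn, away from the gear box for clockwise turns, so its pose does not tell the turns well. Where it stands at the end stop is not marked.
- clamp (a joint): Clamp lever at the stage's -y end, turning about a vertical axis: 0 = open, arm pointing along the stage's -x; it grows anticlockwise seen from above (knob swinging away from the gear box, towards the stage's -y) to 1.3 rad, its hard stop = clamped. Stays where it is left; starts between 0 and 0.15. About 2 N at the knob moves it.
- clamp_pivot (a point): Point on the clamp lever's vertical axis (a point of the stage), at the height of clamp_knob, 124 mm above the table.
- clamp_knob (a point): Point on the axis of the clamp lever's upright black knob, 16 mm in diameter, 11 mm below its top; the knob stands 30 mm above the arm's top, 70 mm from the pivot.
- lens_post: Bystander: small lens on a steel post with a round foot 56 mm across, 98 mm tall; origin at the centre of its underside.
- driver_box: Bystander: black electronics box 110 x 75 x 50 mm; origin at the centre of its underside.
- hex_driver: Bystander: hand screwdriver 170 mm long with a grey handle, lying on the table along its x; origin under its middle.

How it is judged:
On the way, in this order (a step that is already met when the one before it is completed fails the run):
1. the crank hub has been wound back onto its end stop (y of carriage_top in the frame of stage above -0.030005 m), for 0.1 s.
2. the crank stands two turns clockwise of the stop, clamp still open, handle let go (y of carriage_top in the frame of stage between -0.0321 and -0.0319 m and value of joint clamp below 0.5 rad and contact force between anything else and crank below 0.5 N), for 0.2 s.
3. the clamp lever is swung fully over (value of joint clamp above 1.2 rad), for 0.2 s.
At the end, for the whole second after the job is handed in: The crank stands two turns clockwise of its end stop, within a tenth of a turn (36 degrees) either way, and the clamp lever is fully over (beyond 1.2 of 1.3 rad), at rest (y of carriage_top in the frame of stage between -0.0321 and -0.0319 m and value of joint clamp above 1.2 rad and velocity of joint clamp below 0.05 rad/s); the robot touches nothing.
It fails at once if the crank is forced against its end stop: the arm springs more than about 17 degrees past its hub (some 15 N at the handle) (y of handle in the frame of hub below -0.016 m).
It fails at once if the lens post is pushed more than 15 mm (distance of lens_post from where it was at the start of the episode above 0.015 m).
It fails at once if the driver box is pushed more than 15 mm (distance of driver_box from where it was at the start of the episode above 0.015 m).
It fails at once if the hex driver is pushed more than 15 mm (distance of hex_driver from where it was at the start of the episode above 0.015 m).
It fails at once if the lens post is tipped over (angle between lens_post's own z axis and vertical above 0.35 rad).
It also fails if it takes over 72 s, if anything falls off the work surface, if the arm or the gripper's body presses on something with over 40 N, if the wrist force passes 120 N, or if a joint passes its speed limit or range.

ROBOT

A 6-joint arm with a two-finger parallel gripper is mounted at the origin on the work surface. World frame = base frame: x ahead of the robot, y to its left, z up, the work surface at z = 0. Lengths are in m, angles in rad, forces in N, time in s.
With the tool pointing down it reaches from about 0.35 to 0.775 m from the base axis. Payload 5.5 kg.
Tool frame: the origin (TCP) lies at the very end of the fingers, on their centre line; the grasp point (between the pads) lies env.hold_point_z behind it (env.hold_point_z is the distance from the TCP to the grasp point, in m); z points along the fingers, y is the line along which they close (so a half turn about z gives the same grasp; the last joint's range is limited). The gripper opens to 85 mm and grips with 20 to 120 N. Pads are 22 mm wide; open, the fingers measure 114 mm over their backs; the gripper's body (76 mm by 85 mm) begins 54 mm behind the grasp point. The pads swing forward as they close: fully open they stand 13 mm farther back than shut.
Start: joints at [1.047, 0.313, 0.046, 1.304, 0, 1.431], TCP at [0.215, 0.533, 0.231] pointing down, gripper open.
Joint ranges: [-2.76, 2.76], [-0.86, 1.69], [-1.03, 1.26], [-2.2, 2.34], [-1.47, 1.5], [-3.14, 3.14]. Speed limits (rad/s): [2.57, 2.57, 3.14, 3.14, 3.14, 3.14].

INTERFACE

Orientations are given as a unit quaternion [w, x, y, z].
In Python, from workcell import env gives the robot as it stands.
- The arm moves only by the tool carry_out, never from a script. Its argument "steps" is a list of rows, each a list of 3 entries, a list of its own where there are three numbers: the turn, a rotation vector about the tool's x, y, z in degrees, then the shift along the tool's x, y, z in cm, then the closure in counts, from 0 (fully open) to 255 (shut). A call has exactly 8 rows; each row is the pose to reach, as a shift and turn from the pose commanded when the call began, along the tool's axes at that moment; what a row does not reach only later rows make up. A row lasts 1/8 s, in which the tool goes at most 62.5 mm and 10.7 degrees, less where a joint would pass 70% of its speed; a pose out of reach is approached as far as the arm can. A call with a gripper value outside its range is refused whole. The fingers move at their own pace and stop on an object; "force" is the grip in N (left out, the last holds). Time passes only in rows, so rows that repeat a pose let the fingers close, or fill a call up. It gives the time, the measured TCP pose, the force, the opening and the grip force at its end, in the units of the state.
- env.get_state(): the state, without advancing time (a new reading comes with each control period).
- env.read_camera(name): name is "scene" or "top" or "wrist"; returns (picture, depth): 420x560x3 uint8, red, green, blue; 420x560 float32, m along the optical axis (not along the pixel's ray), 0 where there is no reading.
- env.get_calibration(name): a dict with "fx", "fy", "cx", "cy" (pixels), "origin" and "orientation" of the camera in the world. Camera axes: x right, y up, looking along -z (the intrinsics and any distortion apply to the point x, -y, -z); pixel columns grow to the right and rows downward; lengths in m; the calibration is good to about 2 mm. A picture is of the moment at which its call begins: read the wrist's pose just before it. get_calibration takes no time and is no camera call; for the wrist camera it gives the pose at the moment of the call.
- env.hand_in(): hands the job in; it is judged then, once.
The state is a dict: "clock": time; "joint_pos": joint angles; "qvel": joint speeds; "tau": joint torques, N m; "tcp_pos": TCP position; "orientation": TCP orientation; "wrist_force": force on the tool from outside, world axes, zero at the start; "ft_torque": the same for the moment, N m; "finger_gap": finger opening in m; "grip_force": force on a finger pad.
Only numpy, scipy, OpenCV 4.12 (cv2) and the standard library are available. Lean on these libraries where they do the work, as an engineer would, in place of code of your own. Each camera call takes 0.05 s, during which the arm holds its last target. There are 200 camera calls.

## Working session

There is one attempt and no reset: what is moved stays moved. The work goes in short steps, Python scripts to look and compute and a tool call to move; the robot and the scene stay as the last step left them, time stands still between calls to the robot, and variables do not carry over. Pictures are saved under pics/ and viewed, at most 10 in all, crops included, and the job is handed in when it is done.

Besides the shell and the picture viewer there is one more tool, called as a command line: name --argument value ..., lists and objects as JSON in quotes. carry_out: Moves the arm, as the interface text tells. Its arguments: {"type":"object","properties":{"steps":{"type":"array","items":{"type":"array"}},"force":{"type":"number"}},"required":["steps"]}

```bash
mkdir -p pics
cat > h.py <<'E'
from workcell import env
import numpy as np, cv2
from scipy.spatial.transform import Rotation as R
def rot(q): return R.from_quat([q[1],q[2],q[3],q[0]])
def snap(name,fn):
    c=env.get_calibration(name); p,d=env.read_camera(name)
    cv2.imwrite('pics/'+fn+'.png',p[:,:,::-1]); np.savez('pics/'+fn+'.npz',d=d,**{k:np.array(v) for k,v in c.items() if k in('fx','fy','cx','cy','origin','orientation')})
def px(fn,u,v,z=None):
    c=np.load('pics/'+fn+'.npz'); r=rot(c['orientation'])
    ray=r.apply([(u-c['cx'])/c['fx'],-(v-c['cy'])/c['fy'],-1]); 
    t=c['d'][int(v),int(u)] if z is None else (z-c['origin'][2])/ray[2]
    return c['origin']+t*ray
def tool(target):
    s=env.get_state(); return rot(s['orientation']).inv().apply(np.array(target)-s['tcp_pos'])*100
E
python3 - <<'E'
from h import *
snap('top','t0'); snap('scene','s0')
s=env.get_state(); print(s, env.hold_point_z); print(env.get_calibration('top'))
E
```

```text
{'clock': 0.1, 'joint_pos': array([ 1.04740267e+00,  3.13947042e-01,  4.50568229e-02,  1.30360868e+00,
       -1.46184328e-05,  1.43120660e+00]), 'qvel': array([-0.00044376, -0.00223893,  0.00120781, -0.00054346, -0.00133759,
        0.00223668]), 'tau': array([ 3.05049674e-03, -4.81723988e+01,  2.99244726e+01,  1.27037993e-02,
       -5.43128363e-05,  2.29885273e-06]), 'tcp_pos': array([0.21507572, 0.53274669, 0.23047106]), 'orientation': array([-2.70143710e-04,  1.90726215e-01,  9.81642902e-01, -8.07320988e-04]), 'wrist_force': array([ 0.29975823, -0.45711979, -0.9615334 ]), 'ft_torque': array([ 0.04433657, -0.0459152 ,  0.00988452]), 'grip_force': 0.0, 'finger_gap': 0.08521213178242575} 0.0187
{'fx': 428.2893292339188, 'fy': 428.2893292339188, 'cx': 275.14901050568295, 'cy': 209.42141481852553, 'origin': array([ 0.42098482, -0.00138323,  1.20754481]), 'orientation': array([ 0.71164516,  0.06281773, -0.06226555, -0.69694914])}
```

View pics/t0.png

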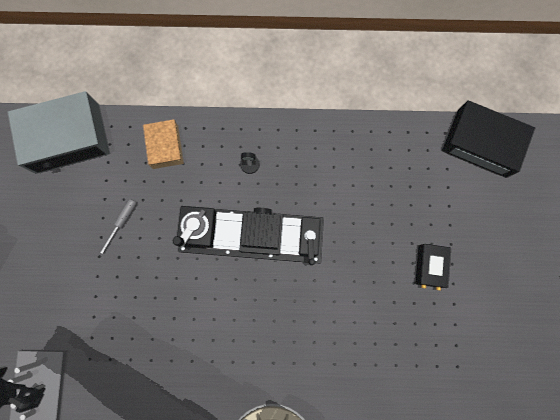

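View pics/s0.png

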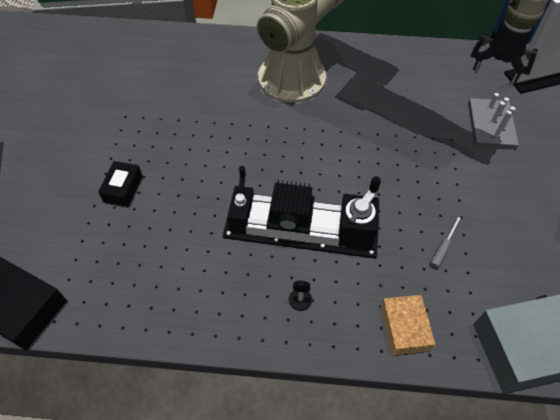

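The top view shows the stage from about (180,207) to (322,262). The crank axis is near (193,225), the handle near (179,240), the clamp pivot near (311,236) and the knob near (313,260). I'll enlarge this region.

Run:
```python
from h import *
i=cv2.imread('pics/t0.png')[195:275,170:330]
cv2.imwrite('pics/t0c.png',cv2.resize(i,None,fx=5,fy=5,interpolation=cv2.INTER_CUBIC))
```

```text
(no output)
```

View pics/t0c.png

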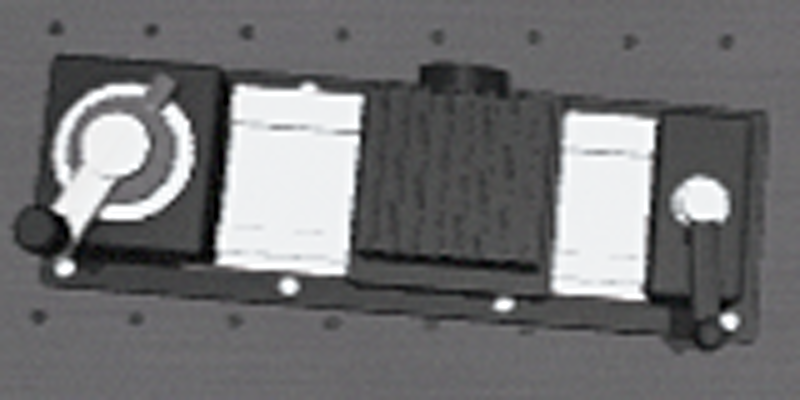

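The crop puts the crank axis at pixel (193,224), the handle top at (178.4,240.8), the clamp pivot at (310.4,235) and the knob at (311.6,261). The lug lies opposite the arm.

Run:
```python
from h import *
for n,u,v,z in [('axis',193.0,224.0,.14),('handle',178.2,240.6,.165),('pivot',310.2,234.8,.12),('knob',311.8,261,.13)]:
    print(n,px('t0',u,v,z).round(4),px('t0',u,v).round(4))
s=env.get_state(); print(rot(s['orientation']).as_matrix().round(3))
a=px('t0',193,224,.14); h=px('t0',178.2,240.6,.165)
print('move above handle z .27', tool([h[0],h[1],.27]), np.linalg.norm(h[:2]-a[:2]))
c=env.get_calibration('wrist'); print(c, tool(c['origin']))
```

```text
axis [0.5705 0.2073 0.14  ] [0.5705 0.2075 0.1394]
handle [0.5253 0.2363 0.165 ] [0.5239 0.2331 0.1793]
pivot [ 0.5517 -0.0893  0.12  ] [ 0.5539 -0.0908  0.1016]
knob [ 0.4847 -0.0929  0.13  ] [ 0.4843 -0.0924  0.1359]
[[-0.927  0.374 -0.001]
 [ 0.374  0.927 -0.001]
 [ 0.    -0.002 -1.   ]]
move above handle z .27 [-39.86748716 -15.87354226  -3.93497184] 0.05363203427331727
{'fx': 314.5144621471569, 'fy': 314.5144621471569, 'cx': 279.93827805344284, 'cy': 210.10824213046462, 'origin': array([0.14545925, 0.56100591, 0.37287228]), 'orientation': array([ 0.81977461, -0.12307049, -0.08176249,  0.55329751])} [ 7.51650063e+00 -1.05001364e-02 -1.42384533e+01]
```

carry_out --steps '[[[0,0,0],[-5.5,-2.3,-1],[0]],[[0,0,0],[-11,-4.5,-1],[0]],[[0,0,0],[-17,-7,-1],[0]],[[0,0,0],[-22.5,-9.2,-1],[0]],[[0,0,0],[-28,-11.5,-1],[0]],[[0,0,0],[-34,-14,-1],[0]],[[0,0,0],[-39.8,-16.2,-1],[0]],[[0,0,0],[-39.8,-16.2,-1],[0]]]' --force 20

```text
validation failed for argument at $.st...
```

Run:
```python
from h import *
s=env.get_state(); print(s['tcp_pos'],s['joint_pos'],s['wrist_force'])
snap('wrist','w1')
i=cv2.imread('pics/w1.png'); cv2.imwrite('pics/w1.png',i)
```

```text
[0.21507572 0.53274669 0.23047106] [ 1.04740267e+00  3.13947042e-01  4.50568229e-02  1.30360868e+00
 -1.46184328e-05  1.43120660e+00] [ 0.29975823 -0.45711979 -0.9615334 ]
```

View pics/w1.png

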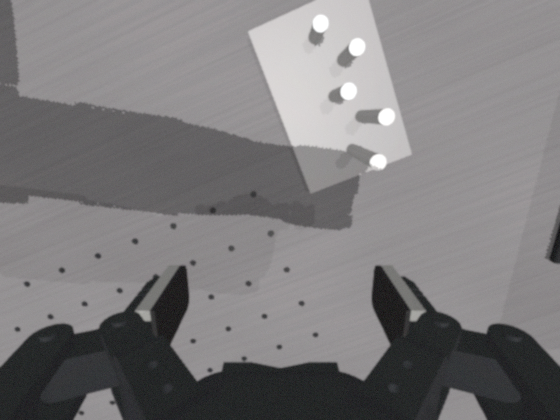

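The move was refused because closure has to be a plain number. The picture is still the start view: the fingers at the bottom and a peg plate above them.

carry_out --steps '[[[0,0,0],[-5.5,-2.3,-1],0],[[0,0,0],[-11,-4.5,-1],0],[[0,0,0],[-17,-7,-1],0],[[0,0,0],[-22.5,-9.2,-1],0],[[0,0,0],[-28,-11.5,-1],0],[[0,0,0],[-34,-14,-1],0],[[0,0,0],[-39.8,-16.2,-1],0],[[0,0,0],[-39.8,-16.2,-1],0]]' --force 20

```text
clock: 1.15
tcp_pos: [0.5265, 0.2307, 0.2404]
orientation: [0.0, 0.194, 0.981, -0.0]
wrist_force: [-0.9, 0.8, -1.0]
finger_gap: 0.0856
grip_force: 0.0
```

Run:
```python
from h import *
s=env.get_state(); print(s['tcp_pos'],s['joint_pos'],s['wrist_force'])
snap('wrist','w2')
```

```text
[0.52647388 0.23066407 0.24037258] [ 2.73614385e-01  3.10923310e-01  6.50005491e-02  1.32516015e+00
 -5.88498385e-04  6.63529952e-01] [-0.94688335  0.82109083 -1.00074732]
```

View pics/w2.png

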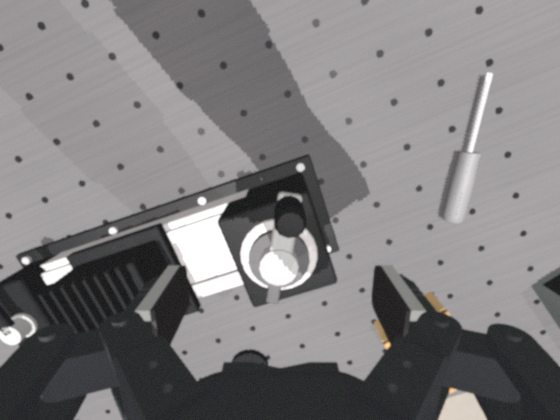

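The wrist view shows the handle top near (291,218), the boss near (278,265), and the gripper clear of everything.

Run:
```python
from h import *
for u,v in [(291,212),(291,218),(291,224),(286,218),(296,218),(278,265),(270,265),(286,265),(278,258),(278,272)]: print(u,v,px('w2',u,v).round(4))
# centroid of handle top plane from depth
def cen(lo,hi,box):
    P=np.array([px('w2',u,v) for v in range(box[2],box[3]) for u in range(box[0],box[1])])
    m=(P[:,2]>lo)&(P[:,2]<hi); Q=P[m]; print(m.sum(),(Q.max(0)+Q.min(0))/2,Q.mean(0),np.ptp(Q,0)); return (Q.max(0)+Q.min(0))/2
h=cen(.172,.19,(265,320,185,245)); a=cen(.134,.146,(250,310,235,295))
c=rot(np.load('pics/w2.npz')['orientation']); print(c.as_matrix().round(2))
print(np.linalg.norm(h[:2]-a[:2]), tool([h[0],h[1],.141]))
```

```text
291 212 [0.5179 0.2419 0.1813]
291 218 [0.5214 0.2405 0.1826]
291 224 [0.5257 0.2388 0.1816]
286 218 [0.5204 0.2373 0.1819]
296 218 [0.5229 0.2435 0.182 ]
278 265 [0.5698 0.2108 0.1409]
270 265 [0.5678 0.2042 0.1395]
286 265 [0.5724 0.217  0.1408]
278 258 [0.5644 0.213  0.1394]
278 272 [0.5761 0.2081 0.1404]
851 [0.52592757 0.23772954 0.1781332 ] [0.52386395 0.23829014 0.18087578] [0.02307181 0.02282588 0.01213092]
1465 [0.567043   0.21247607 0.13794482] [0.567833   0.21220053 0.13915288] [0.04574399 0.03891818 0.00769728]
[[ 0.38 -0.88 -0.27]
 [ 0.92  0.36  0.11]
 [-0.   -0.29  0.96]]
0.048251589739072544 [0.11705788 0.5733749  9.94548824]
```

carry_out --steps '[[[0,0,0],[0.5,0.45,2.5],0],[[0,0,0],[0.5,0.45,6],0],[[0,0,0],[0.5,0.45,9.7],0],[[0,0,0],[0.5,0.45,9.7],60],[[0,0,0],[0.5,0.45,9.7],120],[[0,0,0],[0.5,0.45,9.7],255],[[0,0,0],[0.5,0.45,9.7],255],[[0,0,0],[0.5,0.45,9.7],255]]' --force 20

```text
clock: 2.2
tcp_pos: [0.5216, 0.2404, 0.146]
orientation: [0.001, 0.191, 0.982, 0.001]
wrist_force: [-2.0, 0.6, 6.1]
finger_gap: 0.0222
grip_force: 23.9
```

```bash
cat > arc.py <<'E'
import sys,numpy as np
# arc.py cmdx cmdy phis... : cmd = commanded xy (cm, tool axes, rel. crank axis) at call begin
cx,cy,*ph=map(float,sys.argv[1:])
p=np.radians(ph); X=5.5*np.cos(p); Y=5.5*np.sin(p)
for a,b,f in zip(X,Y,ph): print(f, round(a-cx,2), round(b-cy,2))
E
python3 arc.py 5.42 .93 9.7 0 -10 -20 -32 -44 -56 -68
python3 - <<'E'
from h import *
s=env.get_state(); print(s['tcp_pos'],s['wrist_force'],s['joint_pos'])
E
```

```text
9.7 0.0 -0.0
0.0 0.08 -0.93
-10.0 -0.0 -1.89
-20.0 -0.25 -2.81
-32.0 -0.76 -3.84
-44.0 -1.46 -4.75
-56.0 -2.34 -5.49
-68.0 -3.36 -6.03
[0.52160863 0.24039861 0.14603377] [-1.95586187  0.60298825  6.12495259] [ 2.91884977e-01  3.47380127e-01 -1.17784411e-01  1.10273391e+00
  4.44556205e-04  6.75639124e-01]
```

carry_out --steps '[[[0,0,0],[0,0,-0.25],255],[[0,0,0],[0.08,-0.93,-0.25],255],[[0,0,0],[0,-1.89,-0.25],255],[[0,0,0],[-0.25,-2.81,-0.25],255],[[0,0,0],[-0.76,-3.84,-0.25],255],[[0,0,0],[-1.46,-4.75,-0.25],255],[[0,0,0],[-2.34,-5.49,-0.25],255],[[0,0,0],[-3.36,-6.03,-0.25],255]]'

```text
clock: 3.2
tcp_pos: [0.5296, 0.1728, 0.1465]
orientation: [-0.0, 0.19, 0.982, 0.002]
wrist_force: [3.5, 9.1, -6.4]
finger_gap: 0.0223
grip_force: 22.6
```

```bash
cat > st.py <<'E'
from h import *
# commanded axis-relative frame: tool axes, origin from first grip
s=env.get_state(); r=rot(s['orientation']); X=np.array([-.925,.381,0]);Y=np.array([.381,.925,0])
d=(s['tcp_pos']-np.array([.5216,.2404,.146]))*100; x,y=5.42+d@X,.93+d@Y
f=s['wrist_force']; fx,fy=f@X,f@Y; a=np.arctan2(y,x); t=np.array([np.sin(a),-np.cos(a)])
print('t',round(s['clock'],2),'meas',round(x,2),round(y,2),'phi',round(np.degrees(a),1),'rad',round(np.hypot(x,y),2),'z',s['tcp_pos'][2].round(4))
print('F radial %.1f  tang(acw) %.1f z %.1f'%(fx*np.cos(a)+fy*np.sin(a),fx*t[0]+fy*t[1],f[2]),'gap',s['finger_gap'],s['grip_force'],'j6',s['joint_pos'][5])
E
python3 st.py; python3 arc.py 2.06 -5.10 -72 -75 -78 -80 -82 -84 -84 -84
```

```text
t 3.2 meas 2.1 -5.02 phi -67.3 rad 5.44 z 0.1465
F radial -8.9  tang(acw) -4.0 z -6.4 gap 0.022309089427204738 22.64239150477806 j6 0.5518543310776224
-72.0 -0.36 -0.13
-75.0 -0.64 -0.21
-78.0 -0.92 -0.28
-80.0 -1.1 -0.32
-82.0 -1.29 -0.35
-84.0 -1.49 -0.37
-84.0 -1.49 -0.37
-84.0 -1.49 -0.37
```

```bash
sed -i 's/5.42+d@X,.93+d@Y/5.42+d@X,.85+d@Y/' st.py; python3 arc.py 2.06 -5.18 -70 -72 -74 -76 -78 -79 -80 -80; echo; python3 arc.py .96 -5.42  -82 -84 -86 -88 -89 -90 -90 -90
```

```text
-70.0 -0.18 0.01
-72.0 -0.36 -0.05
-74.0 -0.54 -0.11
-76.0 -0.73 -0.16
-78.0 -0.92 -0.2
-79.0 -1.01 -0.22
-80.0 -1.1 -0.24
-80.0 -1.1 -0.24

-82.0 -0.19 -0.03
-84.0 -0.39 -0.05
-86.0 -0.58 -0.07
-88.0 -0.77 -0.08
-89.0 -0.86 -0.08
-90.0 -0.96 -0.08
-90.0 -0.96 -0.08
-90.0 -0.96 -0.08
```

carry_out --steps '[[[0,0,0],[-0.18,0.01,0],255],[[0,0,0],[-0.36,-0.05,0],255],[[0,0,0],[-0.54,-0.11,0],255],[[0,0,0],[-0.73,-0.16,0],255],[[0,0,0],[-0.92,-0.2,0],255],[[0,0,0],[-1.01,-0.22,0],255],[[0,0,0],[-1.1,-0.24,0],255],[[0,0,0],[-1.1,-0.24,0],255]]'

```text
clock: 4.2
tcp_pos: [0.5378, 0.1662, 0.1464]
orientation: [-0.001, 0.19, 0.982, 0.001]
wrist_force: [0.4, 5.3, -2.8]
finger_gap: 0.0221
grip_force: 22.9
```

```bash
python3 st.py
```

```text
t 4.2 meas 1.09 -5.4 phi -78.5 rad 5.51 z 0.1464
F radial -4.6  tang(acw) -2.6 z -2.8 gap 0.02205699961345093 22.93067490334579 j6 0.5385368063478907
```

carry_out --steps '[[[0,0,0],[-0.19,-0.03,0],255],[[0,0,0],[-0.39,-0.05,0],255],[[0,0,0],[-0.58,-0.07,0],255],[[0,0,0],[-0.77,-0.08,0],255],[[0,0,0],[-0.86,-0.08,0],255],[[0,0,0],[-0.96,-0.08,0],255],[[0,0,0],[-0.96,-0.08,0],255],[[0,0,0],[-0.96,-0.08,0],255]]'

```text
clock: 5.2
tcp_pos: [0.5464, 0.1614, 0.1465]
orientation: [-0.001, 0.19, 0.982, 0.001]
wrist_force: [-0.5, 4.7, -2.8]
finger_gap: 0.0225
grip_force: 22.9
```

```bash
python3 st.py; python3 arc.py 0 -5.5 -92 -94 -96 -98 -99 -100 -100 -100
```

```text
t 5.2 meas 0.12 -5.51 phi -88.8 rad 5.51 z 0.1465
F radial -4.1  tang(acw) -2.4 z -2.8 gap 0.0224921632033851 22.93985504702505 j6 0.528727080313292
-92.0 -0.19 0.0
-94.0 -0.38 0.01
-96.0 -0.57 0.03
-98.0 -0.77 0.05
-99.0 -0.86 0.07
-100.0 -0.96 0.08
-100.0 -0.96 0.08
-100.0 -0.96 0.08
```

Run:
```python
import numpy as np
r=lambda p:np.array([5.5*np.cos(np.radians(p)),5.5*np.sin(np.radians(p))])
for s in range(-90,-260,-12):
    print(s,s-12,[[round(float(v),2) for v in r(s-k)-r(s)] for k in (2,4,6,8,10,12)])
```

```text
-90 -102 [[-0.19, 0.0], [-0.38, 0.01], [-0.57, 0.03], [-0.77, 0.05], [-0.96, 0.08], [-1.14, 0.12]]
-102 -114 [[-0.19, 0.04], [-0.37, 0.09], [-0.56, 0.15], [-0.74, 0.21], [-0.92, 0.28], [-1.09, 0.36]]
-114 -126 [[-0.17, 0.08], [-0.35, 0.17], [-0.51, 0.26], [-0.68, 0.36], [-0.84, 0.46], [-1.0, 0.57]]
-126 -138 [[-0.15, 0.12], [-0.3, 0.24], [-0.45, 0.36], [-0.59, 0.49], [-0.72, 0.63], [-0.85, 0.77]]
-138 -150 [[-0.13, 0.14], [-0.25, 0.29], [-0.36, 0.45], [-0.47, 0.6], [-0.58, 0.77], [-0.68, 0.93]]
-150 -162 [[-0.09, 0.17], [-0.18, 0.34], [-0.26, 0.51], [-0.34, 0.69], [-0.41, 0.87], [-0.47, 1.05]]
-162 -174 [[-0.06, 0.18], [-0.11, 0.37], [-0.15, 0.56], [-0.19, 0.74], [-0.22, 0.93], [-0.24, 1.12]]
-174 -186 [[-0.02, 0.19], [-0.03, 0.38], [-0.03, 0.57], [-0.03, 0.77], [-0.02, 0.96], [0.0, 1.15]]
-186 -198 [[0.02, 0.19], [0.05, 0.38], [0.09, 0.57], [0.13, 0.76], [0.18, 0.94], [0.24, 1.12]]
-198 -210 [[0.06, 0.18], [0.13, 0.36], [0.21, 0.54], [0.29, 0.71], [0.37, 0.88], [0.47, 1.05]]
-210 -222 [[0.1, 0.16], [0.2, 0.33], [0.31, 0.48], [0.43, 0.64], [0.55, 0.79], [0.68, 0.93]]
-222 -234 [[0.13, 0.14], [0.27, 0.28], [0.41, 0.41], [0.55, 0.53], [0.7, 0.65], [0.85, 0.77]]
-234 -246 [[0.16, 0.11], [0.32, 0.21], [0.48, 0.31], [0.65, 0.41], [0.82, 0.49], [1.0, 0.57]]
-246 -258 [[0.18, 0.08], [0.36, 0.14], [0.54, 0.21], [0.72, 0.26], [0.91, 0.31], [1.09, 0.36]]
-258 -270 [[0.19, 0.04], [0.38, 0.07], [0.57, 0.09], [0.76, 0.11], [0.95, 0.12], [1.14, 0.12]]
```

carry_out --steps '[[[0,0,0],[-0.19,0,0],255],[[0,0,0],[-0.38,0.01,0],255],[[0,0,0],[-0.57,0.03,0],255],[[0,0,0],[-0.77,0.05,0],255],[[0,0,0],[-0.96,0.08,0],255],[[0,0,0],[-1.14,0.12,0],255],[[0,0,0],[-1.14,0.12,0],255],[[0,0,0],[-1.14,0.12,0],255]]'

```text
clock: 6.2
tcp_pos: [0.5578, 0.1578, 0.1465]
orientation: [-0.001, 0.191, 0.982, 0.0]
wrist_force: [-0.9, 4.9, -2.8]
finger_gap: 0.0224
grip_force: 22.9
```

```bash
python3 st.py
```

```text
t 6.2 meas -1.08 -5.41 phi -101.3 rad 5.52 z 0.1465
F radial -4.6  tang(acw) -1.8 z -2.8 gap 0.022424674460193708 22.87924568838207 j6 0.5206677927489449
```

carry_out --steps '[[[0,0,0],[-0.19,0.04,0],255],[[0,0,0],[-0.37,0.09,0],255],[[0,0,0],[-0.56,0.15,0],255],[[0,0,0],[-0.74,0.21,0],255],[[0,0,0],[-0.92,0.28,0],255],[[0,0,0],[-1.09,0.36,0],255],[[0,0,0],[-1.09,0.36,0],255],[[0,0,0],[-1.09,0.36,0],255]]'

```text
clock: 7.2
tcp_pos: [0.5697, 0.1568, 0.1466]
orientation: [-0.0, 0.191, 0.982, -0.0]
wrist_force: [-2.9, 3.6, -5.8]
finger_gap: 0.0222
grip_force: 22.7
```

```bash
python3 st.py
```

```text
t 7.2 meas -2.22 -5.05 phi -113.7 rad 5.52 z 0.1466
F radial -3.7  tang(acw) -2.8 z -5.8 gap 0.022165831769948206 22.66808148092423 j6 0.5167590887366877
```

carry_out --steps '[[[0,0,0],[-0.17,0.08,0],255],[[0,0,0],[-0.35,0.17,0],255],[[0,0,0],[-0.51,0.26,0],255],[[0,0,0],[-0.68,0.36,0],255],[[0,0,0],[-0.84,0.46,0],255],[[0,0,0],[-1.0,0.57,0],255],[[0,0,0],[-1.0,0.57,0],255],[[0,0,0],[-1.0,0.57,0],255]]'

```text
clock: 8.2
tcp_pos: [0.5813, 0.1584, 0.1467]
orientation: [0.0, 0.191, 0.982, -0.0]
wrist_force: [-1.6, 1.4, -7.7]
finger_gap: 0.0226
grip_force: 22.5
```

```bash
python3 st.py
```

```text
t 8.2 meas -3.23 -4.46 phi -125.9 rad 5.51 z 0.1467
F radial -1.7  tang(acw) -1.2 z -7.7 gap 0.022557801919764902 22.526446370629856 j6 0.5168169805939221
```

carry_out --steps '[[[0,0,0],[-0.15,0.12,0],255],[[0,0,0],[-0.3,0.24,0.03],255],[[0,0,0],[-0.45,0.36,0.05],255],[[0,0,0],[-0.59,0.49,0.05],255],[[0,0,0],[-0.72,0.63,0.05],255],[[0,0,0],[-0.85,0.77,0.05],255],[[0,0,0],[-0.85,0.77,0.05],255],[[0,0,0],[-0.85,0.77,0.05],255]]'

```text
clock: 9.2
tcp_pos: [0.5925, 0.1624, 0.1466]
orientation: [0.001, 0.191, 0.982, 0.0]
wrist_force: [-0.9, -1.3, -4.2]
finger_gap: 0.0224
grip_force: 22.9
```

```bash
python3 st.py
```

```text
t 9.2 meas -4.11 -3.67 phi -138.3 rad 5.51 z 0.1466
F radial 0.8  tang(acw) -1.3 z -4.2 gap 0.022371771024271635 22.91333096316521 j6 0.5208498846304945
```

carry_out --steps '[[[0,0,0],[-0.13,0.14,0],255],[[0,0,0],[-0.25,0.29,0],255],[[0,0,0],[-0.36,0.45,0],255],[[0,0,0],[-0.47,0.6,0],255],[[0,0,0],[-0.58,0.77,0],255],[[0,0,0],[-0.68,0.93,0],255],[[0,0,0],[-0.68,0.93,0],255],[[0,0,0],[-0.68,0.93,0],255]]'

```text
clock: 10.2
tcp_pos: [0.6023, 0.1685, 0.1466]
orientation: [0.001, 0.191, 0.982, 0.0]
wrist_force: [1.6, -4.0, -2.2]
finger_gap: 0.022
grip_force: 23.1
```

```bash
python3 st.py
```

```text
t 10.2 meas -4.79 -2.72 phi -150.4 rad 5.51 z 0.1466
F radial 4.1  tang(acw) -1.3 z -2.2 gap 0.02201729979194727 23.145278449956095 j6 0.528428910478865
```

carry_out --steps '[[[0,0,0],[-0.1,0.17,0],255],[[0,0,0],[-0.2,0.34,0],255],[[0,0,0],[-0.28,0.51,0],255],[[0,0,0],[-0.36,0.69,0],255],[[0,0,0],[-0.43,0.87,0],255],[[0,0,0],[-0.49,1.05,0],255],[[0,0,0],[-0.49,1.05,0],255],[[0,0,0],[-0.49,1.05,0],255]]'

```text
clock: 11.2
tcp_pos: [0.6107, 0.1766, 0.1465]
orientation: [0.001, 0.191, 0.982, 0.0]
wrist_force: [1.9, -3.4, 0.2]
finger_gap: 0.0224
grip_force: 23.2
```

```bash
python3 st.py
```

```text
t 11.2 meas -5.25 -1.66 phi -162.5 rad 5.51 z 0.1465
F radial 3.7  tang(acw) -1.4 z 0.2 gap 0.02236165464599497 23.21419644591515 j6 0.5388958003021561
```

carry_out --steps '[[[0,0,0],[-0.06,0.18,0],255],[[0,0,0],[-0.11,0.37,0],255],[[0,0,0],[-0.15,0.56,0],255],[[0,0,0],[-0.19,0.74,0],255],[[0,0,0],[-0.22,0.93,0],255],[[0,0,0],[-0.24,1.12,0],255],[[0,0,0],[-0.24,1.12,0],255],[[0,0,0],[-0.24,1.12,0],255]]'

```text
clock: 12.2
tcp_pos: [0.6171, 0.186, 0.1466]
orientation: [0.001, 0.191, 0.982, 0.0]
wrist_force: [3.3, -3.4, 0.1]
finger_gap: 0.022
grip_force: 23.2
```

```bash
python3 st.py
```

```text
t 12.2 meas -5.48 -0.54 phi -174.3 rad 5.51 z 0.1466
F radial 4.5  tang(acw) -1.5 z 0.1 gap 0.022041111121295937 23.217746760346927 j6 0.5519776390053324
```

carry_out --steps '[[[0,0,0],[-0.02,0.19,0],255],[[0,0,0],[-0.03,0.38,0],255],[[0,0,0],[-0.03,0.57,0],255],[[0,0,0],[-0.03,0.77,0],255],[[0,0,0],[-0.02,0.96,0],255],[[0,0,0],[0,1.15,0],255],[[0,0,0],[0,1.15,0],255],[[0,0,0],[0,1.15,0],255]]'

```text
clock: 13.2
tcp_pos: [0.6214, 0.1968, 0.1465]
orientation: [0.001, 0.191, 0.982, 0.0]
wrist_force: [4.5, -2.7, 0.7]
finger_gap: 0.0226
grip_force: 23.2
```

```bash
python3 st.py
```

```text
t 13.2 meas -5.48 0.62 phi 173.6 rad 5.51 z 0.1465
F radial 5.1  tang(acw) -1.4 z 0.7 gap 0.022554175450907436 23.199013716657646 j6 0.5671654001104203
```

carry_out --steps '[[[0,0,0],[0.02,0.19,0],255],[[0,0,0],[0.05,0.38,0],255],[[0,0,0],[0.09,0.57,0],255],[[0,0,0],[0.13,0.76,0],255],[[0,0,0],[0.18,0.94,0],255],[[0,0,0],[0.24,1.12,0],255],[[0,0,0],[0.24,1.12,0],255],[[0,0,0],[0.24,1.12,0],255]]'

```text
clock: 14.2
tcp_pos: [0.6234, 0.2083, 0.1466]
orientation: [0.001, 0.191, 0.982, 0.001]
wrist_force: [4.8, -1.0, -0.9]
finger_gap: 0.0224
grip_force: 23.2
```

```bash
python3 st.py
```

```text
t 14.2 meas -5.22 1.76 phi 161.4 rad 5.51 z 0.1466
F radial 4.9  tang(acw) -0.7 z -0.9 gap 0.022438165633471386 23.150311719073215 j6 0.5836268860664053
```

carry_out --steps '[[[0,0,0],[0.06,0.18,0],255],[[0,0,0],[0.13,0.36,0],255],[[0,0,0],[0.21,0.54,0],255],[[0,0,0],[0.29,0.71,0],255],[[0,0,0],[0.37,0.88,0],255],[[0,0,0],[0.47,1.05,0],255],[[0,0,0],[0.47,1.05,0],255],[[0,0,0],[0.47,1.05,0],255]]'

```text
clock: 15.2
tcp_pos: [0.623, 0.2197, 0.1466]
orientation: [0.001, 0.191, 0.982, 0.001]
wrist_force: [5.0, -1.9, -1.6]
finger_gap: 0.0223
grip_force: 23.1
```

```bash
python3 st.py
```

```text
t 15.2 meas -4.75 2.8 phi 149.4 rad 5.51 z 0.1466
F radial 4.7  tang(acw) -2.6 z -1.6 gap 0.022250250457115345 23.141291916415028 j6 0.6010104810462665
```

carry_out --steps '[[[0,0,0],[0.05,0.08,0],255],[[0,0,0],[0.1,0.16,0],255],[[0,0,0],[0.2,0.33,0],255],[[0,0,0],[0.31,0.48,0],255],[[0,0,0],[0.43,0.64,0],255],[[0,0,0],[0.49,0.71,0],255],[[0,0,0],[0.49,0.71,0],255],[[0,0,0],[0.49,0.71,0],255]]'

```text
clock: 16.2
tcp_pos: [0.621, 0.2283, 0.1466]
orientation: [0.0, 0.191, 0.982, 0.001]
wrist_force: [4.3, -0.5, -1.3]
finger_gap: 0.022
grip_force: 23.1
```

```bash
python3 st.py;  python3 arc.py -4.27 3.46 140 138 136 134 132 130 130 130
```

```text
t 16.2 meas -4.24 3.52 phi 140.3 rad 5.51 z 0.1466
F radial 4.0  tang(acw) -1.7 z -1.3 gap 0.02201142776479459 23.138161950654137 j6 0.6141458503517299
140.0 0.06 0.08
138.0 0.18 0.22
136.0 0.31 0.36
134.0 0.45 0.5
132.0 0.59 0.63
130.0 0.73 0.75
130.0 0.73 0.75
130.0 0.73 0.75
```

carry_out --steps '[[[0,0,0],[0.06,0.08,0],255],[[0,0,0],[0.18,0.22,0],255],[[0,0,0],[0.31,0.36,0],255],[[0,0,0],[0.45,0.5,0],255],[[0,0,0],[0.59,0.63,0],255],[[0,0,0],[0.73,0.75,0],255],[[0,0,0],[0.73,0.75,0],255],[[0,0,0],[0.73,0.75,0],255]]'

```text
clock: 17.2
tcp_pos: [0.6168, 0.2381, 0.1465]
orientation: [0.0, 0.191, 0.982, 0.001]
wrist_force: [6.3, 1.4, -0.1]
finger_gap: 0.022
grip_force: 23.2
```

```bash
python3 st.py;  python3 arc.py -3.54 4.21 128 126 124 122 120 118 118 118; python3 arc.py -2.58 4.86 116 114 112 110 108 106
```

```text
t 17.2 meas -3.48 4.27 phi 129.2 rad 5.5 z 0.1465
F radial 6.2  tang(acw) -1.8 z -0.1 gap 0.022022481902410768 23.154715982100242 j6 0.6299380075690101
128.0 0.15 0.12
126.0 0.31 0.24
124.0 0.46 0.35
122.0 0.63 0.45
120.0 0.79 0.55
118.0 0.96 0.65
118.0 0.96 0.65
118.0 0.96 0.65
116.0 0.17 0.08
114.0 0.34 0.16
112.0 0.52 0.24
110.0 0.7 0.31
108.0 0.88 0.37
106.0 1.06 0.43
```

carry_out --steps '[[[0,0,0],[0.15,0.12,0],255],[[0,0,0],[0.31,0.24,0],255],[[0,0,0],[0.46,0.35,0],255],[[0,0,0],[0.63,0.45,0],255],[[0,0,0],[0.79,0.55,0],255],[[0,0,0],[0.96,0.65,0],255],[[0,0,0],[0.96,0.65,0],255],[[0,0,0],[0.96,0.65,0],255]]'

```text
clock: 18.2
tcp_pos: [0.6103, 0.2476, 0.1465]
orientation: [0.0, 0.191, 0.982, 0.001]
wrist_force: [4.9, 2.3, -0.7]
finger_gap: 0.0221
grip_force: 23.2
```

```bash
python3 st.py
```

```text
t 18.2 meas -2.51 4.9 phi 117.1 rad 5.5 z 0.1465
F radial 5.2  tang(acw) -1.4 z -0.7 gap 0.02209013930412702 23.181720093134572 j6 0.6466001669717278
```

carry_out --steps '[[[0,0,0],[0.17,0.08,0],255],[[0,0,0],[0.34,0.16,0],255],[[0,0,0],[0.52,0.24,0],255],[[0,0,0],[0.7,0.31,0],255],[[0,0,0],[0.88,0.37,0],255],[[0,0,0],[1.06,0.43,0],255],[[0,0,0],[1.06,0.43,0],255],[[0,0,0],[1.06,0.43,0],255]]'

```text
clock: 19.2
tcp_pos: [0.6032, 0.2545, 0.1466]
orientation: [0.001, 0.191, 0.982, -0.0]
wrist_force: [7.9, -0.6, -1.3]
finger_gap: 0.0221
grip_force: 23.0
```

```bash
python3 st.py;  python3 arc.py -1.52 5.29 104 102 100 98 96 94 94 94
```

```text
t 19.2 meas -1.59 5.26 phi 106.8 rad 5.5 z 0.1466
F radial 4.6  tang(acw) -6.5 z -1.3 gap 0.0221095614138738 23.040604810412333 j6 0.6617759101701607
104.0 0.19 0.05
102.0 0.38 0.09
100.0 0.56 0.13
98.0 0.75 0.16
96.0 0.95 0.18
94.0 1.14 0.2
94.0 1.14 0.2
94.0 1.14 0.2
```

carry_out --steps '[[[0,0,0],[0.1,0.03,0],255],[[0,0,0],[0.19,0.05,0],255],[[0,0,0],[0.28,0.07,0],255],[[0,0,0],[0.38,0.09,0],255],[[0,0,0],[0.38,0.09,0],255],[[0,0,0],[0.38,0.09,0],255],[[0,0,0],[0.38,0.09,0],255],[[0,0,0],[0.38,0.09,0],255]]'

```text
clock: 20.2
tcp_pos: [0.6007, 0.2564, 0.1465]
orientation: [0.002, 0.191, 0.982, -0.0]
wrist_force: [9.0, -2.5, -2.9]
finger_gap: 0.0223
grip_force: 23.0
```

```bash
python3 st.py
python3 - <<'E'
from h import *
snap('top','t5'); i=cv2.imread('pics/t5.png')[195:275,130:260]
cv2.imwrite('pics/t5c.png',cv2.resize(i,None,fx=6,fy=6,interpolation=cv2.INTER_CUBIC))
E
```

```text
t 20.2 meas -1.28 5.34 phi 103.5 rad 5.5 z 0.1465
F radial 3.3  tang(acw) -8.8 z -2.9 gap 0.022344362351395405 22.9578452827991 j6 0.6665327420979942
```

Contact with the stop is confirmed: the force rises by 2.3 N over 3.3°. That puts the stop at phi ≈ 110°. Next come two turns clockwise.

Run:
```python
import numpy as np
ph=[110+16*k for k in range(46)]; ph+=[830,830]
c=np.array([-1.10,5.34])
for i in range(6):
    R_=[]
    for p in ph[8*i:8*i+8]:
        t=5.5*np.array([np.cos(np.radians(p)),np.sin(np.radians(p))]); d=np.round(t-c,2); R_.append([[0,0,0],[float(d[0]),float(d[1]),0],255])
    c=c+d; print(ph[8*i+7],R_,c.round(2))
```

```text
222 [[[0, 0, 0], [-0.78, -0.17, 0], 255], [[0, 0, 0], [-2.13, -0.89, 0], 255], [[0, 0, 0], [-3.23, -1.95, 0], 255], [[0, 0, 0], [-4.0, -3.28, 0], 255], [[0, 0, 0], [-4.37, -4.77, 0], 255], [[0, 0, 0], [-4.32, -6.3, 0], 255], [[0, 0, 0], [-3.84, -7.75, 0], 255], [[0, 0, 0], [-2.99, -9.02, 0], 255]] [-4.09 -3.68]
350 [[[0, 0, 0], [1.18, -0.98, 0], 255], [[0, 0, 0], [2.57, -1.61, 0], 255], [[0, 0, 0], [4.09, -1.82, 0], 255], [[0, 0, 0], [5.61, -1.61, 0], 255], [[0, 0, 0], [7.0, -0.98, 0], 255], [[0, 0, 0], [8.18, -0.0, 0], 255], [[0, 0, 0], [9.03, 1.27, 0], 255], [[0, 0, 0], [9.51, 2.72, 0], 255]] [ 5.42 -0.96]
478 [[[0, 0, 0], [0.05, 1.53, 0], 255], [[0, 0, 0], [-0.32, 3.02, 0], 255], [[0, 0, 0], [-1.09, 4.35, 0], 255], [[0, 0, 0], [-2.19, 5.41, 0], 255], [[0, 0, 0], [-3.54, 6.13, 0], 255], [[0, 0, 0], [-5.04, 6.45, 0], 255], [[0, 0, 0], [-6.56, 6.34, 0], 255], [[0, 0, 0], [-8.0, 5.82, 0], 255]] [-2.58  4.86]
606 [[[0, 0, 0], [-1.24, -0.9, 0], 255], [[0, 0, 0], [-2.18, -2.11, 0], 255], [[0, 0, 0], [-2.76, -3.53, 0], 255], [[0, 0, 0], [-2.92, -5.05, 0], 255], [[0, 0, 0], [-2.65, -6.56, 0], 255], [[0, 0, 0], [-1.98, -7.94, 0], 255], [[0, 0, 0], [-0.96, -9.07, 0], 255], [[0, 0, 0], [0.34, -9.88, 0], 255]] [-2.24 -5.02]
734 [[[0, 0, 0], [1.47, -0.43, 0], 255], [[0, 0, 0], [3.01, -0.43, 0], 255], [[0, 0, 0], [4.48, -0.0, 0], 255], [[0, 0, 0], [5.78, 0.81, 0], 255], [[0, 0, 0], [6.8, 1.94, 0], 255], [[0, 0, 0], [7.47, 3.32, 0], 255], [[0, 0, 0], [7.74, 4.83, 0], 255], [[0, 0, 0], [7.58, 6.35, 0], 255]] [5.34 1.33]
830 [[[0, 0, 0], [-0.58, 1.42, 0], 255], [[0, 0, 0], [-1.52, 2.63, 0], 255], [[0, 0, 0], [-2.76, 3.53, 0], 255], [[0, 0, 0], [-4.2, 4.05, 0], 255], [[0, 0, 0], [-5.72, 4.16, 0], 255], [[0, 0, 0], [-7.22, 3.84, 0], 255], [[0, 0, 0], [-7.22, 3.84, 0], 255], [[0, 0, 0], [-7.22, 3.84, 0], 255]] [-1.88  5.17]
```

carry_out --steps '[[[0,0,0],[-0.78,-0.17,0],255],[[0,0,0],[-2.13,-0.89,0],255],[[0,0,0],[-3.23,-1.95,0],255],[[0,0,0],[-4.0,-3.28,0],255],[[0,0,0],[-4.37,-4.77,0],255],[[0,0,0],[-4.32,-6.3,0],255],[[0,0,0],[-3.84,-7.75,0],255],[[0,0,0],[-2.99,-9.02,0],255]]'

```text
clock: 21.25
tcp_pos: [0.5926, 0.1622, 0.1464]
orientation: [-0.0, 0.191, 0.982, 0.001]
wrist_force: [3.9, 3.1, -0.6]
finger_gap: 0.0226
grip_force: 23.1
```

```bash
sed -i 's/5.42+d@X,.85+d@Y/5.46+d@X,.81+d@Y/' st.py; python3 st.py
```

```text
t 21.25 meas -4.08 -3.72 phi -137.7 rad 5.52 z 0.1464
F radial -1.2  tang(acw) 4.8 z -0.6 gap 0.02263788659755345 23.14582857194182 j6 0.5200218861915938
```

Tracking is good.

carry_out --steps '[[[0,0,0],[1.18,-0.98,0],255],[[0,0,0],[2.57,-1.61,0],255],[[0,0,0],[4.09,-1.82,0],255],[[0,0,0],[5.61,-1.61,0],255],[[0,0,0],[7.0,-0.98,0],255],[[0,0,0],[8.18,0,0],255],[[0,0,0],[9.03,1.27,0],255],[[0,0,0],[9.51,2.72,0],255]]'

```text
clock: 22.25
tcp_pos: [0.5145, 0.223, 0.1462]
orientation: [0.001, 0.191, 0.982, -0.001]
wrist_force: [9.2, -6.2, -3.5]
finger_gap: 0.0222
grip_force: 22.9
```

```bash
python3 st.py
```

```text
t 22.25 meas 5.46 -1.07 phi -11.1 rad 5.56 z 0.1462
F radial -10.2  tang(acw) 4.3 z -3.5 gap 0.022191637049714708 22.938166212907163 j6 0.6515699647576522
```

carry_out --steps '[[[0,0,0],[0.05,1.53,0],255],[[0,0,0],[-0.32,3.02,0],255],[[0,0,0],[-1.09,4.35,0],255],[[0,0,0],[-2.19,5.41,0],255],[[0,0,0],[-3.54,6.13,0],255],[[0,0,0],[-5.04,6.45,0],255],[[0,0,0],[-6.56,6.34,0],255],[[0,0,0],[-8.0,5.82,0],255]]'

```text
clock: 23.25
tcp_pos: [0.6099, 0.2485, 0.1463]
orientation: [-0.001, 0.19, 0.982, 0.001]
wrist_force: [-2.9, 2.8, 2.6]
finger_gap: 0.0219
grip_force: 23.5
```

```bash
python3 st.py
```

```text
t 23.25 meas -2.4 4.92 phi 116.0 rad 5.48 z 0.1463
F radial -0.3  tang(acw) 4.1 z 2.6 gap 0.02194567008598305 23.46127224488086 j6 0.6461294987042806
```

carry_out --steps '[[[0,0,0],[-1.24,-0.9,0],255],[[0,0,0],[-2.18,-2.11,0],255],[[0,0,0],[-2.76,-3.53,0],255],[[0,0,0],[-2.92,-5.05,0],255],[[0,0,0],[-2.65,-6.56,0],255],[[0,0,0],[-1.98,-7.94,0],255],[[0,0,0],[-0.96,-9.07,0],255],[[0,0,0],[0.34,-9.88,0],255]]'

```text
clock: 24.25
tcp_pos: [0.5701, 0.1565, 0.1463]
orientation: [0.001, 0.191, 0.982, 0.001]
wrist_force: [3.2, 8.0, -2.0]
finger_gap: 0.0221
grip_force: 23.1
```

```bash
python3 st.py
```

```text
t 24.25 meas -2.22 -5.1 phi -113.5 rad 5.56 z 0.1463
F radial -7.9  tang(acw) 3.4 z -2.0 gap 0.02207692965650828 23.0931073462898 j6 0.5159070934260751
```

carry_out --steps '[[[0,0,0],[1.47,-0.43,0],255],[[0,0,0],[3.01,-0.43,0],255],[[0,0,0],[4.48,0,0],255],[[0,0,0],[5.78,0.81,0],255],[[0,0,0],[6.8,1.94,0],255],[[0,0,0],[7.47,3.32,0],255],[[0,0,0],[7.74,4.83,0],255],[[0,0,0],[7.58,6.35,0],255]]'

```text
clock: 25.25
tcp_pos: [0.5233, 0.2434, 0.1462]
orientation: [-0.0, 0.191, 0.982, -0.001]
wrist_force: [2.1, -6.7, 0.9]
finger_gap: 0.0223
grip_force: 23.3
```

carry_out --steps '[[[0,0,0],[-0.58,1.42,0],255],[[0,0,0],[-1.52,2.63,0],255],[[0,0,0],[-2.76,3.53,0],255],[[0,0,0],[-4.2,4.05,0],255],[[0,0,0],[-5.72,4.16,0],255],[[0,0,0],[-7.22,3.84,0],255],[[0,0,0],[-7.22,3.84,0],255],[[0,0,0],[-7.22,3.84,0],255]]'

```text
clock: 26.25
tcp_pos: [0.6063, 0.2521, 0.1463]
orientation: [0.001, 0.191, 0.982, -0.0]
wrist_force: [2.0, -2.9, 1.0]
finger_gap: 0.0225
grip_force: 23.4
```

```bash
python3 st.py
```

```text
t 26.25 meas -1.93 5.12 phi 110.7 rad 5.48 z 0.1463
F radial -0.7  tang(acw) -3.4 z 1.0 gap 0.022488690969556524 23.364974079740932 j6 0.6572748311589577
```

carry_out --steps '[[[0,0,0],[0,0,0],130],[[0,0,0],[0,0,0],130],[[0,0,0],[0,0,0],130],[[0,0,0],[0,0,-0.5],130],[[0,0,0],[0,0,-2.5],130],[[0,0,0],[0,0,-5],130],[[0,0,0],[0,0,-8],130],[[0,0,0],[0,0,-11],130]]'

```text
clock: 27.25
tcp_pos: [0.6052, 0.2529, 0.2577]
orientation: [0.0, 0.191, 0.982, 0.0]
wrist_force: [0.2, -0.1, -0.7]
finger_gap: 0.0418
grip_force: 0.0
```

```bash
python3 st.py
python3 - <<'E'
from h import *
k=px('t0',311.8,261,.135); p=px('t0',310.2,234.8,.12)
print(k,p,np.linalg.norm(k[:2]-p[:2]), tool([k[0],k[1],.24]))
snap('wrist','w6')
E
```

```text
t 27.25 meas -1.8 5.15 phi 109.3 rad 5.45 z 0.2577
F radial 0.1  tang(acw) -0.2 z -0.7 gap 0.0417960859196796 0.0 j6 0.6571101099449705
[ 0.48439117 -0.09250622  0.135     ] [ 0.55171163 -0.089318    0.12      ] 0.06739591314561201 [ -1.72570905 -36.54743367   1.75328037]
```

View pics/w6.png

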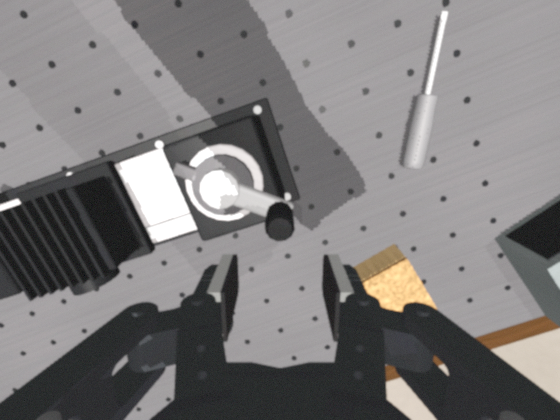

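The crank has been released. The handle is at (280,221) and the lug at (185,170), opposite the arm. Now I'll move above the clamp knob.

carry_out --steps '[[[0,0,0],[-0.3,-6,0],60],[[0,0,-4],[-0.6,-12,0],60],[[0,0,-8],[-0.9,-18,0],60],[[0,0,-13],[-1.2,-24,0.5],60],[[0,0,-18],[-1.4,-30,1],60],[[0,0,-22],[-1.6,-36.3,1.5],60],[[0,0,-22],[-1.6,-36.3,1.5],60],[[0,0,-22],[-1.6,-36.3,1.5],60]]'

```text
clock: 28.3
tcp_pos: [0.4843, -0.09, 0.2416]
orientation: [0.0, 0.001, 1.0, 0.0]
wrist_force: [-1.5, 0.4, 0.7]
finger_gap: 0.0652
grip_force: 0.0
```

Run:
```python
from h import *
s=env.get_state(); print(s['tcp_pos'],s['joint_pos'][5],rot(s['orientation']).as_matrix().round(3))
snap('wrist','w7')
```

```text
[ 0.48427195 -0.08996048  0.24160117] -0.34588122185155157 [[-1.     0.001  0.001]
 [ 0.001  1.     0.   ]
 [-0.001  0.    -1.   ]]
```

View pics/w7.png

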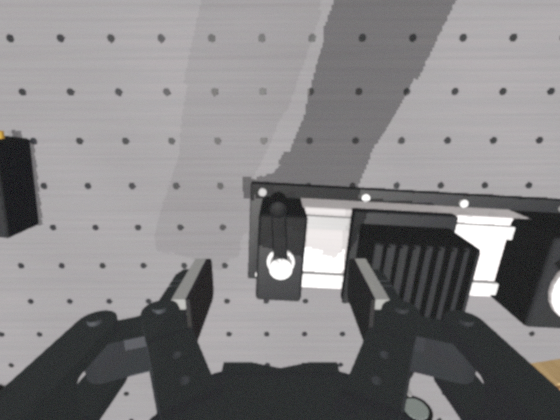

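The knob top is at (279,209) and the pivot boss at (281,264). The carriage starts at about column 350.

Run:
```python
from h import *
for u,v in [(278,206),(279,209),(279,212),(283,209),(281,264),(276,264),(285,264),(370,245),(360,220)]: print(u,v,px('w7',u,v).round(4))
print(px('w7',279,209,.135),px('w7',281,264,.115))
```

```text
278 206 [ 0.4816 -0.0915  0.1354]
279 209 [ 0.4843 -0.0907  0.135 ]
279 212 [ 0.4871 -0.0907  0.1345]
283 209 [ 0.4845 -0.0874  0.1344]
281 264 [ 0.5501 -0.089   0.104 ]
276 264 [ 0.55   -0.0939  0.1043]
285 264 [ 0.5495 -0.0851  0.1054]
370 245 [ 0.524  -0.0075  0.1179]
360 220 [ 0.5151 -0.0064  0.0732]
[ 0.48432191 -0.09070744  0.135     ] [ 0.54461204 -0.08900225  0.115     ]
```

carry_out --steps '[[[0,0,0],[0,-0.05,4],60],[[0,0,0],[0,-0.05,9],60],[[0,0,0],[0,-0.05,12.9],60],[[0,0,0],[0,-0.05,12.9],60],[[0,0,0],[0,-0.05,12.9],255],[[0,0,0],[0,-0.05,12.9],255],[[0,0,0],[0,-0.05,12.9],255],[[0,0,0],[0,-0.05,12.9],255]]' --force 20

```text
clock: 29.35
tcp_pos: [0.4855, -0.0907, 0.114]
orientation: [0.002, -0.0, 1.0, -0.0]
wrist_force: [-0.8, 0.3, 5.4]
finger_gap: 0.0154
grip_force: 21.5
```

Run:
```python
from h import *
s=env.get_state(); print(s['tcp_pos'],s['wrist_force'],s['finger_gap'])
# lever swing: pivot in tool axes = (-7,0); acw by b => tool z turn -b; knob rel pivot (7,0)->(7cos b,-7 sin b)
for b in (5,10,20,30,40,50,60,65,70,74): print(b,round(7*np.cos(np.radians(b))-7,2),round(-7*np.sin(np.radians(b)),2))
```

```text
[ 0.48549609 -0.09072658  0.11395437] [-0.81156796  0.32435101  5.40833261] 0.0153672446951927
5 -0.03 -0.61
10 -0.11 -1.22
20 -0.42 -2.39
30 -0.94 -3.5
40 -1.64 -4.5
50 -2.5 -5.36
60 -3.5 -6.06
65 -4.04 -6.34
70 -4.61 -6.58
74 -5.07 -6.73
```

carry_out --steps '[[[0,0,-5],[-0.03,-0.61,-0.15],255],[[0,0,-10],[-0.11,-1.22,-0.15],255],[[0,0,-20],[-0.43,-2.39,-0.15],255],[[0,0,-30],[-0.96,-3.5,-0.15],255],[[0,0,-40],[-1.68,-4.49,-0.15],255],[[0,0,-50],[-2.55,-5.34,-0.15],255],[[0,0,-60],[-3.57,-6.02,-0.15],255],[[0,0,-60],[-3.57,-6.02,-0.15],255]]'

```text
clock: 30.35
tcp_pos: [0.5212, -0.1509, 0.1141]
orientation: [0.001, -0.499, 0.867, -0.001]
wrist_force: [2.9, 0.7, -1.8]
finger_gap: 0.0156
grip_force: 20.8
```

```bash
cat > cl.py <<'E'
from h import *
s=env.get_state(); r=rot(s['orientation']); print(s['tcp_pos'].round(4),'F tool',r.inv().apply(s['wrist_force']).round(1),s['finger_gap'],s['joint_pos'][5])
d=s['tcp_pos'][:2]-[.553,-.089]; print('rad',np.hypot(*d),'lever deg',np.degrees(np.arctan2(-d[1],-d[0]))+3.6, 'tool y ang',np.degrees(np.arctan2(*r.as_matrix()[[1,0],1])))
E
python3 cl.py
```

```text
[ 0.5212 -0.1509  0.1141] F tool [-2.1 -2.1  1.8] 0.015649629588439698 -1.4755913680086594
rad 0.06962922952599576 lever deg 66.4300086011601 tool y ang 149.88339793706663
```

carry_out --steps '[[[0,0,-2],[0,-0.24,0],255],[[0,0,-4],[-0.02,-0.49,0],255],[[0,0,-6],[-0.04,-0.73,0],255],[[0,0,-6],[-0.04,-0.73,0],255],[[0,0,-6],[-0.04,-0.73,0],255],[[0,0,-6],[-0.04,-0.73,0],255],[[0,0,-6],[-0.04,-0.73,0],255],[[0,0,-6],[-0.04,-0.73,0],255]]'

```text
clock: 31.35
tcp_pos: [0.5269, -0.1539, 0.1141]
orientation: [0.0, -0.545, 0.839, -0.0]
wrist_force: [5.5, 1.4, 2.1]
finger_gap: 0.0149
grip_force: 21.1
```

```bash
python3 cl.py
```

```text
[ 0.5269 -0.1539  0.1141] F tool [-3.5 -4.5 -2. ] 0.014936421646341434 -1.5826807323540282
rad 0.06993224728175457 lever deg 71.67472952957934 tool y ang 156.00914921980686
```

carry_out --steps '[[[0,0,-1],[0,-0.12,0],255],[[0,0,-2],[0,-0.25,0],255],[[0,0,-3],[0,-0.37,0],255],[[0,0,-3],[0,-0.37,0],255],[[0,0,-3],[0,-0.37,0],255],[[0,0,-3],[0,-0.37,0],255],[[0,0,-3],[0,-0.37,0],255],[[0,0,-3],[0,-0.37,0],255]]'

```text
clock: 32.35
tcp_pos: [0.53, -0.1552, 0.114]
orientation: [0.0, -0.567, 0.824, -0.0]
wrist_force: [2.9, 3.2, 5.0]
finger_gap: 0.0151
grip_force: 21.3
```

```bash
python3 cl.py
```

```text
[ 0.53   -0.1552  0.114 ] F tool [-4.  -1.5 -5. ] 0.015080073854881493 -1.635615572139682
rad 0.07007570677907193 lever deg 74.45991699287269 tool y ang 159.05115491947979
```

carry_out --steps '[[[0,0,0],[0,-0.12,0],255],[[0,0,-1],[0,-0.25,0],255],[[0,0,-2],[0,-0.3,0],255],[[0,0,-2],[0,-0.3,0],255],[[0,0,-2],[0,-0.3,0],255],[[0,0,-2],[0,-0.3,0],255],[[0,0,-2],[0,-0.3,0],255],[[0,0,-2],[0,-0.3,0],255]]'

```text
clock: 33.35
tcp_pos: [0.5326, -0.1562, 0.114]
orientation: [0.0, -0.581, 0.814, 0.0]
wrist_force: [1.9, 2.7, 4.8]
finger_gap: 0.0152
grip_force: 21.4
```

```bash
python3 cl.py
```

```text
[ 0.5326 -0.1562  0.114 ] F tool [-3.1 -0.9 -4.8] 0.015151914386933875 -1.6701928598514613
rad 0.07019087917010576 lever deg 76.68375840123475 tool y ang 161.05444197829465
```

Still free-moving, so I'll continue in small steps.

carry_out --steps '[[[0,0,0],[0,-0.12,0],255],[[0,0,-1],[0,-0.25,0],255],[[0,0,-2],[0,-0.37,0],255],[[0,0,-3],[0,-0.45,0],255],[[0,0,-3],[0,-0.45,0],255],[[0,0,-3],[0,-0.45,0],255],[[0,0,-3],[0,-0.45,0],255],[[0,0,-3],[0,-0.45,0],255]]'

```text
clock: 34.35
tcp_pos: [0.5333, -0.156, 0.1137]
orientation: [-0.002, -0.602, 0.798, 0.003]
wrist_force: [-6.4, 6.1, 13.0]
finger_gap: 0.015
grip_force: 22.2
```

```bash
python3 cl.py
```

```text
[ 0.5333 -0.156   0.1137] F tool [ -4.2   8.  -12.9] 0.01495451571372278 -1.7218217740307067
rad 0.06986308550928917 lever deg 77.2144625119473 tool y ang 164.0677832293942
```

The lever is on its stop: the tool barely moved and the force came up. I'll ease off, open and lift.

carry_out --steps '[[[0,0,0],[0,0.2,-0.1],255],[[0,0,0],[0,0.2,-0.1],130],[[0,0,0],[0,0.2,-0.1],130],[[0,0,0],[0,0.2,-0.1],130],[[0,0,0],[0,0.2,-2],130],[[0,0,0],[0,0.2,-5],130],[[0,0,0],[0,0.2,-9],130],[[0,0,0],[0,0.2,-12],130]]'

```text
clock: 35.35
tcp_pos: [0.5352, -0.1577, 0.2353]
orientation: [0.0, -0.602, 0.799, -0.001]
wrist_force: [0.1, -0.3, -0.1]
finger_gap: 0.0412
grip_force: 0.0
```

carry_out --steps '[[[0,0,0],[4,0,-1],130],[[0,0,0],[8,0,-2],130],[[0,0,0],[12,0,-2],130],[[0,0,0],[12,0,-2],130],[[0,0,0],[12,0,-2],130],[[0,0,0],[12,0,-2],130],[[0,0,0],[12,0,-2],130],[[0,0,0],[12,0,-2],130]]'

```text
clock: 36.35
tcp_pos: [0.5021, -0.272, 0.2538]
orientation: [0.0, -0.602, 0.798, -0.0]
wrist_force: [-0.8, -0.4, -0.1]
finger_gap: 0.0419
grip_force: 0.0
```

```bash
python3 cl.py
python3 - <<'E'
from h import *
snap('top','t8')
i=cv2.imread('pics/t8.png')[190:290,170:330]
cv2.imwrite('pics/t8c.png',cv2.resize(i,None,fx=5,fy=5,interpolation=cv2.INTER_CUBIC))
E
```

```text
[ 0.5021 -0.272   0.2538] F tool [0.6 0.6 0.1] 0.04187892893586512 -1.929859733684957
rad 0.18996568938638525 lever deg 78.06689547980704 tool y ang 164.06947359762026
```

View pics/t8c.png

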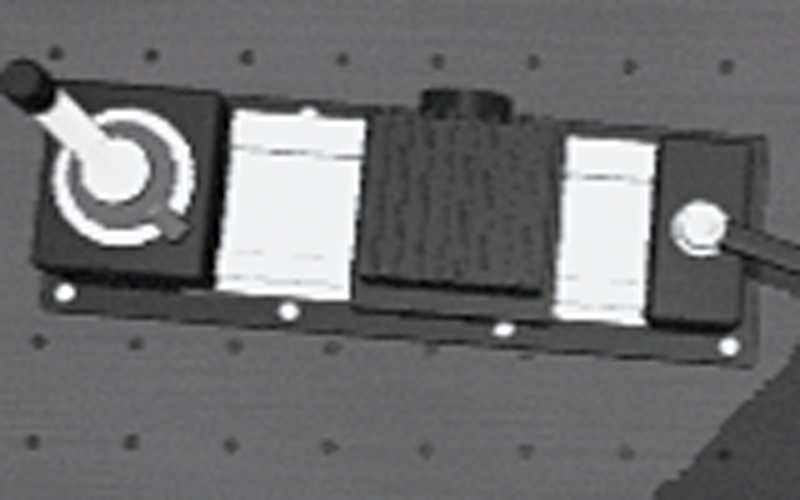

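The crank handle is at crop (28,85) with its lug opposite. The clamp lever runs right from (700,228), about 15° short of the stage's -y, which is its stop. Nothing else has moved, so I'll hand in.

```bash
python3 -c "
from workcell import env
print(env.hand_in())"
```

```text
the job is handed in; nothing more can be done
None
```

I wound the crank back to its end stop, gave it two full turns clockwise and let go, then swung the clamp lever over to its stop and handed the job in; hand-in returned no verdict.

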